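# Show how to trace the finger-tracing board

## Task

Show the art group how the wooden tracing board is used: set the closed fingertips down on the round disc and trace the raised zigzag path lightly along both bends to the square pad, in one stroke without lifting off on the way and without ever pressing the springy path fully down. Finish holding: stop with the fingertips still resting lightly on the square pad. Leave the board lying where it is, and leave the things standing around it alone.

Things in the scene. Friction and masses are not known exactly. Their poses are not given: they have to be found in the camera images.
- board: Loose dark wooden base plate 280 x 180 x 12 mm (1.8 kg with its path), flat on the table at any yaw. Origin: centre of its underside; x along the 280 mm side. On it stands the light wooden zigzag path, three straight legs 24 mm wide, 16 mm thick, with a flat level top without steps, 42 mm above the table. Board x, y in mm: disc -95 -35, bend 1 -35 40, bend 2 35 -40, square 95 35.
- trail (a joint): How far the whole path is pressed down, m: 0 untouched, 0.014 fully down. The path is one rigid piece guided straight up and down on soft springs: it starts to sink at 1 to 2 N, then gives 2 mm per further newton (about 4 N at 5 mm, 7.5 N at 12 mm) and rises again by itself. It cannot tilt or shift on the board.
- start_disc: Start of the path: round disc 48 mm across. Origin: centre of its top face (42 mm above the table untouched; sinks with the path); axes parallel to the board's.
- leg1: 30 mm long middle piece of the first straight leg (start disc to bend 1), flush with the rest. Origin: centre of its top face; axes parallel to the board's.
- bend1: First bend of the path: round, 32 mm across. Origin: centre of its top face; axes parallel to the board's.
- leg2: 30 mm long middle piece of the second straight leg (bend 1 to bend 2). Origin: centre of its top face; axes parallel to the board's.
- bend2: Second bend of the path: round, 32 mm across. Origin: centre of its top face; axes parallel to the board's.
- leg3: 30 mm long middle piece of the third straight leg (bend 2 to end square). Origin: centre of its top face; axes parallel to the board's.
- end_square: Finish of the path: square pad 44 x 44 mm, two of its sides parallel to the third leg. Origin: centre of its top face (42 mm above the table untouched); axes parallel to the board's.
- glue_stick: Bystander: loose upright glue stick, white with a red cap, 29 mm across, 90 mm tall, 40 g, on the table beside the board. Origin: centre of its underside.
- paint_pot: Bystander: loose upright closed paint jar, 52 mm across, 65 mm tall, about 120 g, on the table beside the board. Origin: centre of its underside.
- beaker: Bystander: loose upright white open cup, 64 mm across at the rim, 75 mm tall, 60 g, on the table past the board's end. Origin: centre of its underside.

How it is judged:
By the outcome, as a careful person would: the job done as asked, in the order asked, and still so for the second after the job is handed in, while the arm keeps its last pose, push and grip.
It also fails if it takes over 48 s, if anything falls off the work surface, if the arm or the gripper's body presses on something with over 40 N, if the wrist force passes 120 N, or if a joint passes its speed limit or range.

## Robot

A 7-joint arm with a two-finger parallel gripper is mounted at the origin on the work surface. World frame = base frame: x ahead of the robot, y to its left, z up, the work surface at z = 0. Lengths are in mm, angles in rad, forces in N, time in s.
With the tool pointing down it reaches from about 425 to 1025 mm from the base axis. Payload 9.4 kg.
Tool frame: the origin (TCP) lies between the finger pads; the fingertips stand robot.tips_ahead ahead of it and the grasp point (between the pads) is the TCP (robot.tips_ahead is the distance from the TCP to the fingertips, in mm); z points along the fingers, y is the line along which they close (so a half turn about z gives the same grasp; the last joint's range is limited). The gripper opens to 93 mm and grips with 3 to 60 N. Pads are 15 mm wide; open, the fingers measure 128 mm over their backs; the gripper's body (75 mm by 188 mm) begins 65 mm behind the grasp point.
Start: joints at [-0.077, 0.599, -0.003, 1.599, 0.002, 0.943, -0.08], TCP at [724.999, -0.007, 237.618] pointing down, gripper open.
Joint ranges: [-2.57, 2.57], [-0.35, 1.97], [-1.29, 1.29], [0.11, 2.56], [-1.05, 4.19], [0.11, 1.86], [-2.63, 2.63]. Speed limits (rad/s): [2.22, 2.22, 3.01, 3.01, 3.14, 3.14, 3.14].

## Interface

Orientations are given as a rotation vector (axis times angle).
In Python, from workcell import robot, eyes, finder gives the robot as it stands.
- The arm moves only by the tool send_rows, never from a script. Its argument "deltas" is one flat list of numbers, 6 for each row, row after row: the shift along the world's x, y, z in m, then the turn, a rotation vector about the world's x, y, z in degrees. A call has 1 to 12 rows; each row is the pose to reach, as a shift and turn from the pose commanded when the call began; what a row does not reach only later rows make up. A row lasts 1/12 s, in which the tool goes at most 41.7 mm and 7.16 degrees, less where a joint would pass 70% of its speed; a pose out of reach is approached as far as the arm can. A call with a gripper value outside its range is refused whole. "jaw" is the closure, from -1 (fully open) to 1 (shut), set as the call begins (left out, the last holds). The fingers move at their own pace and stop on an object; "newtons" is the grip in N (left out, the last holds). Time passes only in rows, so rows that repeat a pose let the fingers close. It gives the time, the measured TCP pose, the force, the opening and the grip force at its end, in the units of the state.
- robot.sense(): the state, without advancing time (a new reading comes with each control period).
- eyes.capture(name): name is "scene" or "side" or "wrist"; returns the picture (420x560x3 uint8, red, green, blue); there is no depth.
- eyes.camera_params(name): a dict with "fx", "fy", "cx", "cy" (pixels), "R" (3x3) and "t" (3): a world point X has camera coordinates R X + t. Camera axes: x right, y down, z forward; pixel columns grow to the right and rows downward; lengths in mm; the calibration is good to about 2 mm. A picture is of the moment at which its call begins: read the wrist's pose just before it. camera_params takes no time and is no camera call; for the wrist camera it gives the pose at the moment of the call.
- robot.sign_off(): hands the job in; it is judged then, once.
Trained networks look in the newest picture that a camera, given by its name, has taken for a name from the list of things; names that differ only in an ending like _2 or _b are one class to them, and where a whole thing is asked for, a point or a joint stands for the part that bears it (a point fixed in the world has none). Each returns a list of dicts, best first, with "confidence" (0 to 1); they miss things now and then, are a little off and sometimes report something else, mostly with a low value. They report only what shows in the picture. A call takes as long as a camera call.
- finder.look_for(thing, camera): "centre" ([x, y, z] in mm, in world coordinates, good to about 4 mm: the middle of the surface that is visible of it).
The state is a dict: "time": time; "joint_positions": joint angles; "qvel": joint speeds; "effort": joint torques, N m; "ee_pos": TCP position; "ee_rot": TCP orientation; "wrist_force": force on the tool from outside, world axes, zero at the start; "moment": the same for the moment, N m; "opening": finger opening in mm; "gripper_force": force on a finger pad.
Only numpy, scipy, OpenCV 4.12 (cv2) and the standard library are available. Lean on these libraries where they do the work, as an engineer would, in place of code of your own. Each camera call takes 0.05 s, during which the arm holds its last target. There are 200 camera calls.

## Working session

There is one attempt and no reset: what is moved stays moved. The work goes in short steps, Python scripts to look and compute and a tool call to move; the robot and the scene stay as the last step left them, time stands still between calls to the robot, and variables do not carry over. Pictures are saved under pics/ and viewed, at most 10 in all, crops included, and the job is handed in when it is done.

Besides the shell and the picture viewer there is one more tool, called after "Call:" by a JSON object that holds its "fn" and its "kwargs". send_rows: Moves the arm, as the interface text tells. Its arguments: {"type":"object","properties":{"deltas":{"type":"array"},"jaw":{"type":"number"},"newtons":{"type":"number"}},"required":["deltas"]}

```bash
mkdir -p pics; python3 - <<'E'
from workcell import robot, eyes, finder
import cv2
s=robot.sense(); print(s, robot.tips_ahead)
for c in ["scene","side"]:
    im=eyes.capture(c); cv2.imwrite(f"pics/{c}0.png",im[:,:,::-1])
    for n in ["board","start_disc","bend1","bend2","end_square","leg1","leg2","leg3","glue_stick","paint_pot","beaker"]:
        print(c,n,[(r["confidence"],[round(v) for v in r["centre"]]) for r in finder.look_for(n,c)[:2]])
E
```

```text
{'time': 0.0, 'joint_positions': array([-0.07667752,  0.60010995, -0.00253533,  1.60011081,  0.00180467,
        0.94291959, -0.07981001]), 'qvel': array([-0.00099103,  0.00086854, -0.00199158, -0.00023101, -0.00015141,
        0.00172242,  0.00105678]), 'effort': array([ 5.70884713e-04, -7.65060925e+01,  1.49801854e+00, -2.52344084e+01,
       -5.23842021e-02,  1.69115182e-02,  2.08527672e-04]), 'ee_pos': array([ 7.24543537e+02, -3.78121995e-02,  2.36777844e+02]), 'ee_rot': array([-2.22072234e+00, -2.22077164e+00,  1.87494916e-03]), 'wrist_force': array([-0.18501933, -0.06366389,  0.22423908]), 'moment': array([-0.05848145, -0.01791653,  0.02192107]), 'gripper_force': 0.0, 'opening': 92.91253270141168} 19.0
scene board [(0.71, [537, -29, 8])]
scene start_disc [(0.53, [454, -120, 46])]
scene bend1 [(0.69, [479, -21, 43]), (0.58, [579, -69, 43])]
scene bend2 [(0.69, [479, -21, 43]), (0.58, [579, -69, 43])]
scene end_square [(0.84, [600, 34, 42])]
scene leg1 [(0.62, [591, -23, 43]), (0.6, [468, -69, 39])]
scene leg2 [(0.62, [591, -23, 43]), (0.6, [468, -69, 39])]
scene leg3 [(0.62, [591, -23, 43]), (0.6, [468, -69, 39])]
scene glue_stick [(0.71, [518, 115, 68]), (0.28, [530, -40, 38])]
scene paint_pot [(0.41, [504, -216, 63])]
scene beaker [(0.67, [727, 5, 46])]
side board [(0.8, [532, -26, 7]), (0.38, [517, -196, 48])]
side start_disc [(0.62, [596, 37, 42]), (0.44, [449, -114, 40])]
side bend1 [(0.59, [474, -18, 44]), (0.43, [573, -69, 44])]
side bend2 [(0.59, [474, -18, 44]), (0.43, [573, -69, 44])]
side end_square [(0.65, [597, 35, 38])]
side leg1 [(0.54, [465, -74, 44]), (0.47, [526, -38, 43])]
side leg2 [(0.54, [465, -74, 44]), (0.47, [526, -38, 43])]
side leg3 [(0.54, [465, -74, 44]), (0.47, [526, -38, 43])]
side glue_stick [(0.84, [508, 120, 60])]
side paint_pot [(0.78, [517, -200, 48])]
side beaker [(0.97, [723, 27, 54])]
```

View pics/scene0.png

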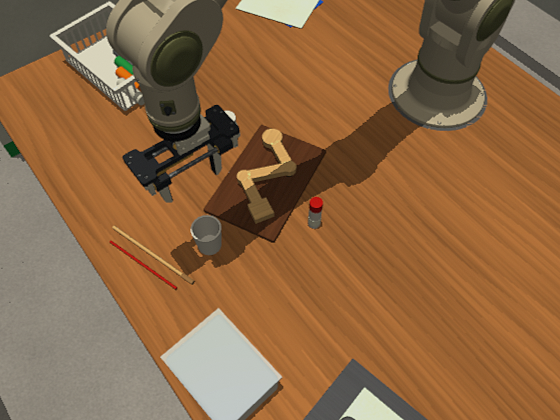

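View pics/side0.png

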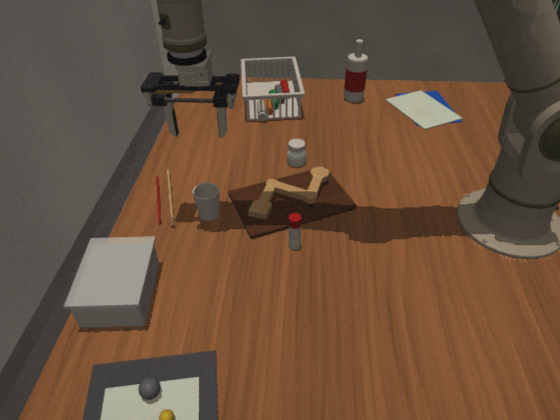

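Call:
{"fn": "send_rows", "kwargs": {"deltas": [-0.02,-0.005,0.005,0,0,0,-0.05,-0.012,0.01,0,0,0,-0.085,-0.018,0.015,0,0,0,-0.12,-0.025,0.02,0,0,0,-0.15,-0.03,0.02,0,0,0,-0.175,-0.036,0.02,0,0,0,-0.19,-0.04,0.02,0,0,0,-0.195,-0.04,0.02,0,0,0,-0.195,-0.04,0.02,0,0,0,-0.195,-0.04,0.02,0,0,0], "jaw": 1, "newtons": 10}}

```text
time: 2.03
ee_pos: [531.1, -39.6, 258.0]
ee_rot: [2.22, 2.221, 0.002]
wrist_force: [0.0, -0.6, -0.3]
opening: 31.0
gripper_force: 0.0
```

```bash
python3 - <<'E'
from workcell import robot, eyes, finder
import cv2,json,numpy as np
s=robot.sense(); print(s["time"],s["ee_pos"],s["ee_rot"],s["wrist_force"],s["opening"])
P=eyes.camera_params("wrist")
im=eyes.capture("wrist"); cv2.imwrite("pics/w1.png",im[:,:,::-1])
np.savez("w1.npz",**P); print(P)
for n in ["start_disc","bend1","end_square","board"]:
    print(n,[(r["confidence"],[round(v) for v in r["centre"]]) for r in finder.look_for(n,"wrist")[:3]])
E
```

```text
2.0333 [531.11931794 -39.64013405 257.96006415] [2.22049092e+00 2.22121412e+00 1.65833181e-03] [ 0.04021988 -0.5636462  -0.30973246] 31.033765288606737
{'fx': 299.05760075729387, 'fy': 299.05760075729387, 'cx': 285.30759256728857, 'cy': 209.391020783957, 'R': array([[ 9.99998184e-01,  1.51583403e-04,  1.89964467e-03],
       [-3.51030973e-04, -9.65122105e-01,  2.61799923e-01],
       [ 1.87307359e-03, -2.61800114e-01, -9.65120299e-01]]), 't': array([-530.60542607,  -73.75409628,  397.95053517])}
start_disc [(0.91, [453, -109, 43]), (0.26, [593, 32, 41])]
bend1 [(0.87, [479, -22, 43]), (0.69, [575, -70, 48])]
end_square [(0.92, [595, 32, 41])]
board [(0.91, [535, -37, 8])]
```

View pics/w1.png

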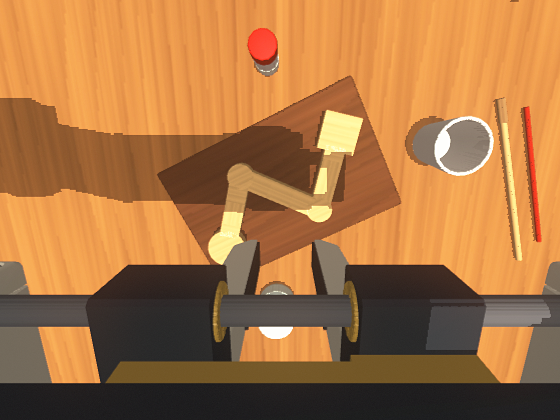

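```bash
python3 - <<'E'
import numpy as np,cv2
from scipy.optimize import least_squares
P=np.load("w1.npz")
K=np.array([[P["fx"],0,P["cx"]],[0,P["fy"],P["cy"]],[0,0,1]])
px=np.array([[227,245],[240,175],[319,210],[340,132],[350,76],[158,174],[401,202]],float)
m=np.array([[-95,-35,42],[-35,40,42],[35,-40,42],[95,35,42],[140,90,12],[-140,90,12],[140,-90,12]],float)
def W(p,m):
    c,s=np.cos(p[2]),np.sin(p[2]); return np.c_[p[0]+c*m[:,0]-s*m[:,1],p[1]+s*m[:,0]+c*m[:,1],m[:,2]]
def pr(p,m):
    q=(W(p,m)@P["R"].T+P["t"])@K.T; return q[:,:2]/q[:,2:]
f=least_squares(lambda p:(pr(p,m)-px).ravel(),[530,-40,.42],loss="soft_l1")
print(f.x,np.degrees(f.x[2]));print(np.round(pr(f.x,m)-px,1));print(np.round(W(f.x,m),1))
im=cv2.imread("pics/w1.png");
o=np.array([[-140,-90,12],[140,-90,12],[140,90,12],[-140,90,12]],float)
z=np.zeros_like(im)
cv2.polylines(im,[np.round(pr(f.x,o)).astype(int)],True,(255,0,0),1)
cv2.polylines(im,[np.round(pr(f.x,m[:4])).astype(int)],False,(0,0,255),1)
t=np.linspace(0,6.28,40)
for i,r in((0,24),(1,16),(2,16)):
    cv2.polylines(im,[np.round(pr(f.x,m[i]+np.c_[r*np.cos(t),r*np.sin(t),0*t])).astype(int)],True,(0,255,0),1)
d=np.array([60,75,0])/np.hypot(60,75);n=np.array([-d[1],d[0],0])
cv2.polylines(im,[np.round(pr(f.x,np.array([m[3]+22*(a*d+b*n) for a,b in((1,1),(1,-1),(-1,-1),(-1,1))]))).astype(int)],True,(0,255,0),1)
cv2.imwrite("pics/f1.png",cv2.resize(im[60:290,140:420],None,fx=2.6,fy=2.6,interpolation=cv2.INTER_NEAREST))
E
```

```text
[ 5.24136484e+02 -4.42589957e+01  4.52795970e-01] 25.943298080807686
[[-0.5  3.1]
 [-0.1  1.5]
 [ 0.2 -0.9]
 [-0.4  0.1]
 [ 1.5 -3.2]
 [-3.2 -0.3]
 [ 1.7  0.6]]
[[ 454.  -117.3   42. ]
 [ 475.2  -23.6   42. ]
 [ 573.1  -64.9   42. ]
 [ 594.3   28.8   42. ]
 [ 610.7   97.9   12. ]
 [ 358.9  -24.6   12. ]
 [ 689.4  -63.9   12. ]]
```

View pics/f1.png

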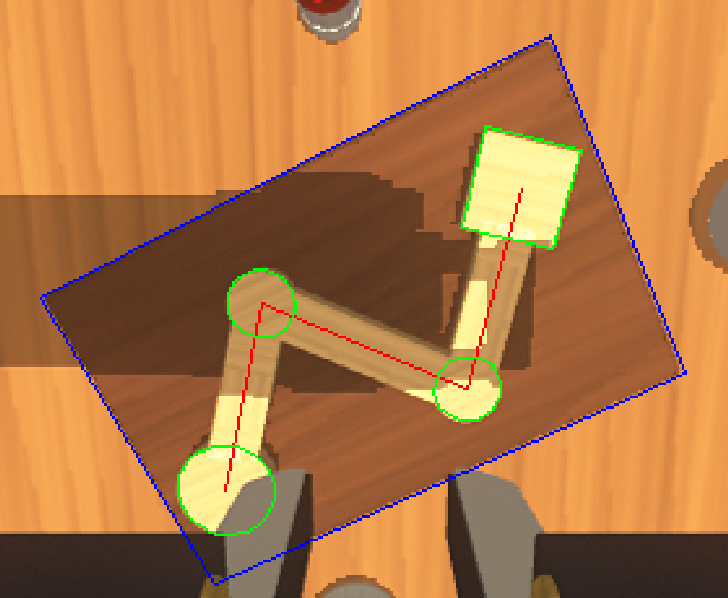

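Call:
{"fn": "send_rows", "kwargs": {"deltas": [-0.005,-0.005,-0.008,0,0,0,-0.017,-0.017,-0.03,0,0,0,-0.03,-0.03,-0.06,0,0,0,-0.043,-0.043,-0.09,0,0,0,-0.055,-0.056,-0.12,0,0,0,-0.067,-0.068,-0.15,0,0,0,-0.073,-0.075,-0.168,0,0,0,-0.076,-0.077,-0.178,0,0,0,-0.076,-0.077,-0.182,0,0,0,-0.076,-0.077,-0.182,0,0,0,-0.076,-0.077,-0.182,0,0,0,-0.076,-0.077,-0.182,0,0,0]}}

```text
time: 3.28
ee_pos: [454.8, -116.8, 76.2]
ee_rot: [2.22, 2.221, 0.001]
wrist_force: [-0.6, 0.2, 0.3]
opening: 0.7
gripper_force: 0.0
```

```bash
python3 - <<'E'
from workcell import robot, eyes, finder
import cv2,numpy as np
s=robot.sense(); print(s["time"],s["ee_pos"],s["ee_rot"],s["wrist_force"],s["opening"])
im=eyes.capture("wrist"); a=cv2.resize(im[100:310,140:420,::-1],None,fx=2,fy=2)
im=eyes.capture("side"); b=cv2.resize(im[130:270,200:380,::-1],(540,420))
cv2.imwrite("pics/w2.png",cv2.resize(np.hstack([a,b]),(800,306)))
E
```

```text
3.2833 [ 454.76962501 -116.78660005   76.22663426] [2.21998129e+00 2.22129019e+00 1.47538368e-03] [-0.59798455  0.23963641  0.27011476] 0.7371410082491365
```

View pics/w2.png

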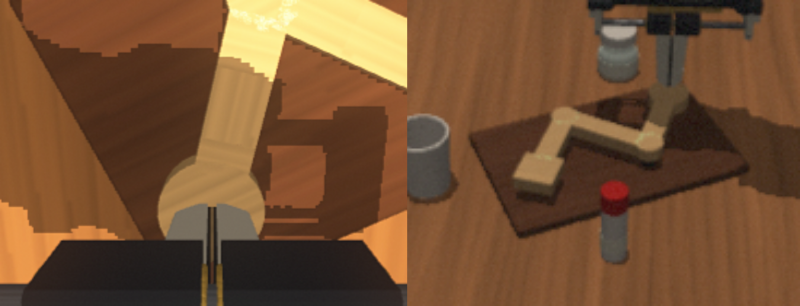

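Fingertips (wrist crop ~(212,210)) sit over the disc centre (~(212,212)), jaws shut, and the surroundings are untouched. I'll descend now.

Call:
{"fn": "send_rows", "kwargs": {"deltas": [0,0,-0.003,0,0,0,0,0,-0.007,0,0,0,0,0,-0.01,0,0,0,0,0,-0.012,0,0,0,0,0,-0.013,0,0,0,0,0,-0.014,0,0,0,0,0,-0.015,0,0,0,0,0,-0.016,0,0,0,0,0,-0.016,0,0,0,0,0,-0.016,0,0,0,0,0,-0.016,0,0,0]}}

```text
time: 4.3
ee_pos: [453.9, -117.0, 59.7]
ee_rot: [-2.221, -2.221, 0.0]
wrist_force: [-0.2, 0.9, 1.9]
opening: 0.4
gripper_force: 0.8
```

Call:
{"fn": "send_rows", "kwargs": {"deltas": [0,0,-0.001,0,0,0,0,0,-0.002,0,0,0,0,0,-0.003,0,0,0,0,0,-0.003,0,0,0,0,0,-0.003,0,0,0,0,0,-0.003,0,0,0]}}

```text
time: 4.8
ee_pos: [453.9, -117.0, 56.6]
ee_rot: [-2.221, -2.221, 0.0]
wrist_force: [-1.1, -0.5, 2.6]
opening: 0.4
gripper_force: 1.6
```

Call:
{"fn": "send_rows", "kwargs": {"deltas": [0.0005,0.002,0,0,0,0,0.0012,0.0055,0,0,0,0,0.0022,0.0097,0,0,0,0,0.0032,0.014,0,0,0,0,0.0041,0.0183,0,0,0,0,0.0051,0.0226,0,0,0,0,0.0061,0.0269,0,0,0,0,0.0071,0.0312,0,0,0,0,0.008,0.0355,0,0,0,0,0.009,0.0398,0,0,0,0,0.01,0.0441,0,0,0,0,0.0106,0.0468,0,0,0,0]}}

```text
time: 5.8
ee_pos: [464.7, -69.5, 56.6]
ee_rot: [-2.221, -2.222, -0.0]
wrist_force: [-0.8, -1.6, 2.7]
opening: 0.7
gripper_force: 1.6
```

Call:
{"fn": "send_rows", "kwargs": {"deltas": [0.0006,0.003,0,0,0,0,0.0015,0.0068,0,0,0,0,0.0025,0.0111,0,0,0,0,0.0035,0.0154,0,0,0,0,0.0044,0.0197,0,0,0,0,0.0054,0.024,0,0,0,0,0.0064,0.0283,0,0,0,0,0.0074,0.0326,0,0,0,0,0.0083,0.0369,0,0,0,0,0.0093,0.041,0,0,0,0,0.0102,0.045,0,0,0,0,0.0106,0.0468,0,0,0,0]}}

```text
time: 6.8
ee_pos: [475.4, -22.7, 56.6]
ee_rot: [-2.221, -2.222, -0.0]
wrist_force: [-0.9, -2.1, 3.1]
opening: 0.7
gripper_force: 1.6
```

```bash
python3 - <<'E'
from workcell import robot, eyes, finder
import cv2,numpy as np
s=robot.sense(); print(s["time"],s["ee_pos"],s["wrist_force"])
P=eyes.camera_params("wrist")
im=eyes.capture("wrist")[:,:,::-1].copy()
K=np.array([[P["fx"],0,P["cx"]],[0,P["fy"],P["cy"]],[0,0,1]])
W=np.array([[475.2,-23.6,37.6],[573.1,-64.9,37.6],[594.3,28.8,37.6]])
q=(W@P["R"].T+P["t"])@K.T;q=np.round(q[:,:2]/q[:,2:]).astype(int);print(q)
cv2.polylines(im,[q],False,(0,0,255),1)
cv2.imwrite("pics/w3.png",im)
E
```

```text
6.8 [475.39294084 -22.66097976  56.60420324] [-0.86430934 -2.13888125  3.13160133]
[[287 256]
 [441 316]
 [502 168]]
```

View pics/w3.png

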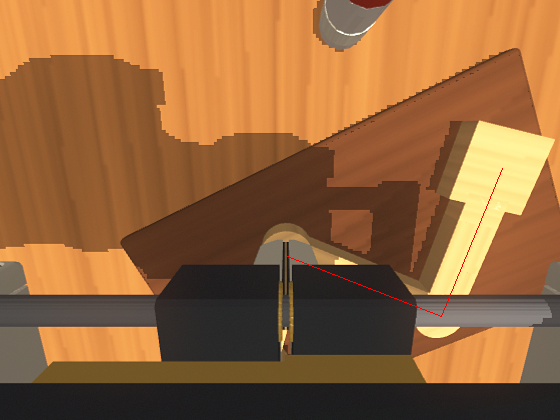

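The predicted path still matches the picture: the square's centre is at about (502,168) and bend 2 at about (441,316). The board has not moved, so on to leg 2.

Call:
{"fn": "send_rows", "kwargs": {"deltas": [0.002,-0.0008,0,0,0,0,0.006,-0.0025,0,0,0,0,0.0105,-0.0044,0,0,0,0,0.015,-0.0063,0,0,0,0,0.0195,-0.0082,0,0,0,0,0.024,-0.0101,0,0,0,0,0.0285,-0.012,0,0,0,0,0.033,-0.0139,0,0,0,0,0.0375,-0.0158,0,0,0,0,0.042,-0.0177,0,0,0,0,0.046,-0.0194,0,0,0,0,0.049,-0.0206,0,0,0,0]}}

```text
time: 7.85
ee_pos: [524.8, -44.3, 56.6]
ee_rot: [2.221, 2.221, 0.0]
wrist_force: [-2.4, -0.0, 2.9]
opening: 0.3
gripper_force: 1.6
```

Call:
{"fn": "send_rows", "kwargs": {"deltas": [0.003,-0.0013,0,0,0,0,0.007,-0.003,0,0,0,0,0.0115,-0.0049,0,0,0,0,0.016,-0.0067,0,0,0,0,0.0205,-0.0086,0,0,0,0,0.025,-0.0105,0,0,0,0,0.0295,-0.0124,0,0,0,0,0.034,-0.0143,0,0,0,0,0.0385,-0.0162,0,0,0,0,0.043,-0.0181,0,0,0,0,0.047,-0.0198,0,0,0,0,0.049,-0.0206,0,0,0,0]}}

```text
time: 8.85
ee_pos: [573.9, -64.9, 56.6]
ee_rot: [2.221, 2.221, 0.0]
wrist_force: [-1.5, 0.4, 2.8]
opening: 0.6
gripper_force: 1.6
```

Leg 3: (21.2, 93.7).

Call:
{"fn": "send_rows", "kwargs": {"deltas": [0.0005,0.002,0,0,0,0,0.0012,0.0055,0,0,0,0,0.0022,0.0097,0,0,0,0,0.0032,0.014,0,0,0,0,0.0041,0.0183,0,0,0,0,0.0051,0.0226,0,0,0,0,0.0061,0.0269,0,0,0,0,0.0071,0.0312,0,0,0,0,0.008,0.0355,0,0,0,0,0.009,0.0398,0,0,0,0,0.01,0.0441,0,0,0,0,0.0106,0.0468,0,0,0,0]}}

```text
time: 9.85
ee_pos: [583.9, -17.0, 56.6]
ee_rot: [-2.221, -2.222, -0.0]
wrist_force: [0.8, -2.2, 3.3]
opening: 0.5
gripper_force: 1.6
```

Call:
{"fn": "send_rows", "kwargs": {"deltas": [0.0006,0.003,0,0,0,0,0.0015,0.0068,0,0,0,0,0.0025,0.0111,0,0,0,0,0.0035,0.0154,0,0,0,0,0.0044,0.0197,0,0,0,0,0.0054,0.024,0,0,0,0,0.0064,0.0283,0,0,0,0,0.0074,0.0326,0,0,0,0,0.0083,0.0369,0,0,0,0,0.0093,0.041,0,0,0,0,0.0102,0.045,0,0,0,0,0.0106,0.0469,0,0,0,0]}}

```text
time: 10.85
ee_pos: [594.6, 29.9, 56.6]
ee_rot: [-2.221, -2.222, -0.0]
wrist_force: [-0.6, -2.9, 2.8]
opening: -0.1
gripper_force: 1.6
```

Call:
{"fn": "send_rows", "kwargs": {"deltas": [0,0,0,0,0,0,0,0,0,0,0,0,0,0,0,0,0,0,0,0,0,0,0,0,0,0,0,0,0,0,0,0,0,0,0,0]}}

```text
time: 11.35
ee_pos: [594.6, 29.3, 56.7]
ee_rot: [2.221, 2.221, 0.001]
wrist_force: [0.0, 1.9, 4.2]
opening: 0.0
gripper_force: 1.6
```

```bash
python3 - <<'E'
from workcell import robot, eyes, finder
import cv2,numpy as np
s=robot.sense(); print(s["time"],s["ee_pos"],s["wrist_force"])
im=eyes.capture("wrist"); a=im[100:380,130:470,::-1]
im=eyes.capture("side"); b=cv2.resize(im[110:260,190:370,::-1],(336,280))
cv2.imwrite("pics/w4.png",np.hstack([a,b]))
E
```

```text
11.35 [594.57602671  29.31083711  56.69564854] [0.02782319 1.86483439 4.16264837]
```

View pics/w4.png

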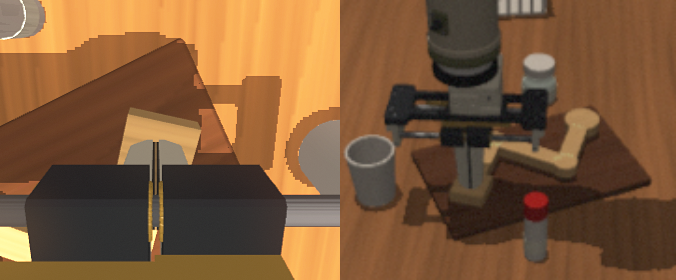

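The fingertips rest on the middle of the square pad: (157,150) in the left crop, (468,190) in the right. The bystanders are all standing and the board has not moved. Handing in.

```bash
python3 -c "
from workcell import robot
print(robot.sign_off())"
```

```text
the job is handed in; nothing more can be done
None
```

The closed fingertips traced the path from disc to square pad in one stroke, pressing it down about 4 mm (of 14 mm) with about 3 N, and are still resting on the pad; the board and the things around it were not moved, and the job was handed in at about 11.5 s.

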